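# Trip the feeder's shutter catch with a pin punch and feed in a bead

## Task

The shutter over the polisher's feed funnel is locked. Take the pin punch from the wooden stand and poke its thin end down through the small round access hole in the feeder's top to trip the hidden catch, so that the shutter springs fully open; then stand the punch back in a hole of the stand and let the barrel-shaped steel bead from the steel block fall through the funnel, into the well below it. Leave the other things on the bench where they are.

Things in the scene. Friction and masses are not known exactly. Their poses are not given: they have to be found in the camera images.
- feeder: The feeder: a grey sheet-steel box, fixed to the bench, 160 (x) x 270 (y) x 90 mm high, with a black round bowl (132 mm wide, 88 high; knob to 100) behind it, centred at x +147. Origin: centre of its underside on the bench; its x points away from the robot, y to the left, z up. Its flat top is at z 90. The access hole is at (0, -105, 90), the funnel centre at (0, +65); two 6 mm wide, 7 mm high rails run along y at x +-50 from y -73 to +127. All positions in mm in its frame.
- access_hole (a point): Centre of the access hole's mouth in the flat top of the feeder (z 90): a round vertical hole 14 mm wide with a 2 mm chamfer, a straight bore 28 mm deep. Too narrow for a finger. At the bottom of the bore, 29 mm below the mouth, lies the pad of the catch.
- catch_pad (a point): Centre of the top of the hidden catch's pad (20 mm disc) under the access hole. It moves straight down when pressed.
- catch (a joint): How far the catch is pressed down, m: 0 at rest, 0.012 at its stop. A spring resists with 2 N at first, 4.4 N at the stop, and lifts it again. The shutter is freed at about 0.007.
- shutter (a joint): How far the shutter has slid open, m: 0 shut and locked by the catch, 0.088 fully open. Freed, its own spring slides it towards the feeder's -y in about half a second and keeps it open. It cannot be slid open by hand while the catch holds.
- shutter_mid (a point): Centre of the shutter's upper face: a plain steel plate 94 x 92 x 3 mm, just above the feeder's top, over the funnel when shut; fully open it ends 6 mm short of the hole's block (36 mm from the hole's centre), clear of the funnel.
- funnel_mouth (a point): Centre of the funnel's mouth, level with the feeder's top (z 90 mm). The mouth is 80 x 80 mm; its four steep walls narrow to a 32 x 32 mm well at 35 mm below the mouth.
- well_floor (a point): Centre of the floor of the narrow well under the funnel, 75 mm below the funnel's mouth. The well is 32 x 32 mm and 40 mm deep.
- stand: Wooden tool stand, fixed, 150 (x) x 60 (y) x 75 mm high, with three vertical through holes 11 mm wide (1.5 mm chamfer) at x -50, 0 and +50, y 0; the middle one is empty. Origin: centre of its underside on the bench.
- punch: Steel pin punch, 140 g, standing tip down in one of the stand's outer holes: a thin round shank 7 mm wide and 60 mm long, then a straight round body 18 mm wide and 70 mm long (total 130 mm). Origin: the centre of the tip of the shank; z runs up its axis to the body's end. In the stand the shoulder (60 mm above the tip) rests on the stand's top, so the tip is 15 mm above the bench and the body reaches from 75 to 145 mm.
- scriber: A steel scriber standing in the stand's other outer hole: a 20 mm wide, 6 mm high collar on the stand's top with a thin 8 mm rod up to 139 mm above the bench. Not needed. Origin: its tip, 15 mm above the bench.
- bench_block: Plain steel bench block, fixed, 150 (x) x 80 (y) x 35 mm high; the bead and the nut stand on it, 60 to 80 mm apart, roughly along its x. Origin: centre of its underside on the bench.
- bead: The barrel-shaped steel bead, 45 g, 24 mm wide at mid-height, 17 mm at its flat ends, 20 mm high, standing on end on the bench block (35 mm above the bench). Origin: centre of its underside.
- bead_center (a point): Centre of the bead, 10 mm above its underside.
- nut: A steel hexagon nut, 30 mm across, 13 mm high, lying flat on the bench block. Not needed. Origin: centre of its underside.
- pliers: Pliers with one red and one blue handle, 155 mm long, 13 mm thick, lying on the bench in front of the robot. Leave alone.
- nippers: Nippers of the same size and look, lying to the right. Leave alone.
- screwdriver: Screwdriver lying on the left of the bench. Leave alone.
- brush: Bench brush lying on the right. Leave alone.
- oil_can: Closed aluminium can, 60 mm wide, 120 mm high, standing on the far right. Leave alone.
- handpiece: Blue grinder handpiece, 180 mm long, lying on the far left. Leave alone.

How it is judged (in metres and radians):
On the way, in this order (a step that is already met when the one before it is completed fails the run):
1. the catch is pressed down with the punch (value of joint catch above 0.004 m and contact force between punch and catch above 0.3 N).
2. the shutter has sprung fully open (value of joint shutter above 0.082 m), for 0.2 s.
At the end, for the whole second after the job is handed in: The shutter is open by more than 82 mm; the punch stands upright (within 7 degrees) in a hole of the stand, down to its shoulder (within 4 mm), at rest; the bead lies at rest in the well under the funnel, its centre within 14 mm of the well's axis and at least 45 mm below the funnel's mouth (value of joint shutter above 0.082 m and angle between punch's own z axis and vertical below 0.12 rad and z of punch in the frame of stand between 0.011 and 0.019 m and x of punch in the frame of stand between -0.06 and 0.06 m and y of punch in the frame of stand between -0.01 and 0.01 m and linear speed of each of punch, bead below 0.02 m/s and horizontal distance between bead_center and well_floor below 0.014 m and z of bead_center in the frame of feeder below 0.045 m); the robot touches nothing.
It fails at once if another thing on the bench is moved by more than 40 mm (distance of any of pliers, nippers, screwdriver, brush, oil_can, handpiece, nut from where it was at the start of the episode above 0.04 m).
It fails at once if the scriber is tipped or pulled out of the stand (distance of scriber from where it was at the start of the episode above 0.03 m or angle between scriber's own z axis and vertical above 0.4 rad).
It also fails if it takes over 64 s, if anything falls off the work surface, if the arm or the gripper's body presses on something with over 40 N, if the wrist force passes 120 N, or if a joint passes its speed limit or range.

## Robot

A 7-joint arm with a two-finger parallel gripper is mounted at the origin on the work surface. World frame = base frame: x ahead of the robot, y to its left, z up, the work surface at z = 0. Lengths are in mm, angles in rad, forces in N, time in s.
With the tool pointing down it reaches from about 425 to 825 mm from the base axis. Payload 3.6 kg.
Tool frame: the origin (TCP) lies at the very end of the fingers, on their centre line; the grasp point (between the pads) lies behind it (grasp_offset is the z of the grasp point in the tool frame, in mm); z points along the fingers, y is the line along which they close (so a half turn about z gives the same grasp; the last joint's range is limited). The gripper opens to 85 mm and grips with 20 to 120 N. Pads are 22 mm wide; open, the fingers measure 114 mm over their backs; the gripper's body (76 mm by 85 mm) begins 54 mm behind the grasp point. The pads swing forward as they close: fully open they stand 13 mm farther back than shut.
Start: joints at [1.298, 0.615, -0.013, 1.423, 0.008, 1.103, -0.04], TCP at [158.18, -630.43, 231.297] pointing down, gripper open.
Joint ranges: [-3.12, 3.12], [-0.3, 2.06], [-1.34, 1.32], [0.26, 2.42], [-1.36, 4.5], [0.01, 1.98], [-2.84, 2.84]. Speed limits (rad/s): [2.79, 2.79, 3.14, 3.14, 3.14, 3.14, 3.14].

## Interface

Orientations are given as a unit quaternion [w, x, y, z].
In Python, from station import * gives the robot as it stands.
- The arm moves only by the tool apply_moves, never from a script. Its argument "targets" is a list of rows, each an object with "xyz": the shift along the tool's x, y, z in m, a list of three; "twist": the turn, a rotation vector about the tool's x, y, z in rad, a list of three. In form: [{"xyz": [x, y, z], "twist": [rx, ry, rz]}, ...]. A call has exactly 5 rows; each row shifts and turns the commanded pose from where the row before left it, along the tool's axes as they then stand; what a row does not reach is not made up. A row lasts 1/10 s, in which the tool goes at most 50 mm and 8.59 degrees, less where a joint would pass 70% of its speed; a pose out of reach is approached as far as the arm can. A call is refused whole if a number of a shift passes 0.05 or a number of a turn 0.15, either way. A call with a gripper value outside its range is refused whole. "fingers" is the gripper command: -1 is shut, 1 is fully open, values between are in proportion, set as the call begins (left out, the last holds). The fingers move at their own pace and stop on an object; the grip force is fixed at half the most. Time passes only in rows, so rows that do not move let the fingers close, or fill a call up. It gives the time, the measured TCP pose, the force, the opening and the grip force at its end, in the units of the state.
- read_state(): the state, without advancing time (a new reading comes with each control period).
- grab_frame(name): name is "scene" or "top" or "wrist"; returns a dict with "img" (480x640x3 uint8, red, green, blue), "depth" (480x640 float32, mm along the optical axis (not along the pixel's ray), 0 where there is no reading), "K" (3x3 intrinsics, pixels), "k1" (the pictures are not rectified: a ray, as slopes to the right and down, at radius r is drawn at 1 + k1 r^2 times it, then the intrinsics apply), "world_to_cam" (4x4, takes a point from world to camera coordinates); the wrist camera has in their place "tool_from_camera" (4x4, takes a point from camera to tool coordinates, whose origin is the TCP and whose axes are the flange's). Camera axes: x right, y down, z forward; pixel columns grow to the right and rows downward; lengths in mm; the calibration is good to about 2 mm. A picture is of the moment at which its call begins: read the wrist's pose just before it.
- sign_off(): hands the job in; it is judged then, once.
The state is a dict: "time_s": time; "joint_pos": joint angles; "qd": joint speeds; "effort": joint torques, N m; "ee_pos": TCP position; "orientation": TCP orientation; "force": force on the tool from outside, world axes, zero at the start; "ft_torque": the same for the moment, N m; "width": finger opening in mm; "finger_force": force on a finger pad.
Only numpy, scipy, OpenCV 4.12 (cv2) and the standard library are available. Lean on these libraries where they do the work, as an engineer would, in place of code of your own. Each camera call takes 0.05 s, during which the arm holds its last target. There are 200 camera calls.

## Working session

There is one attempt and no reset: what is moved stays moved. The work goes in short steps, Python scripts to look and compute and a tool call to move; the robot and the scene stay as the last step left them, time stands still between calls to the robot, and variables do not carry over. Pictures are saved under pics/ and viewed, at most 10 in all, crops included, and the job is handed in when it is done.

Besides the shell and the picture viewer there is one more tool, called after "Emit:" as a command line: name --argument value ..., lists and objects as JSON in quotes. apply_moves: Moves the arm, as the interface text tells. Its arguments: {"type":"object","properties":{"targets":{"type":"array","items":{"type":"object","properties":{"xyz":{"type":"array","items":{"type":"number"}},"twist":{"type":"array","items":{"type":"number"}}}}},"fingers":{"type":"number"}},"required":["targets"]}

```bash
ls; mkdir -p pics; python3 - <<'E'
from station import *
import cv2,numpy as np,pickle
print(read_state())
d={}
for n in("scene","top","wrist"):
    f=grab_frame(n);d[n]=f
    cv2.imwrite(f"pics/{n}0.png",f["img"][:,:,::-1])
    print(n,f["K"].tolist(),f["k1"],f.get("world_to_cam",f.get("tool_from_camera")))
pickle.dump(d,open("f0.pkl","wb"))
a=np.hstack([d["scene"]["img"],d["top"]["img"]])
E
```

```text
pics
{'time_s': 0.0, 'joint_pos': array([ 1.29851295,  0.61595138, -0.01262252,  1.42493993,  0.00807525,
        1.10338893, -0.04038278]), 'qd': array([-0.00077801,  0.00083357,  0.00128474, -0.00111942, -0.00130885,
        0.00067521, -0.00088813]), 'effort': array([-3.76301996e-04, -4.69222319e+01,  2.59228293e-01, -1.71037602e+01,
        1.00013558e-02,  9.63556697e-03, -1.31724818e-05]), 'ee_pos': array([ 157.98360842, -629.70285913,  230.10365478]), 'orientation': array([-1.30826387e-03,  9.92452678e-01,  1.22621135e-01, -1.68507164e-04]), 'force': array([ 0.24995078, -0.60238978, -0.328984  ]), 'ft_torque': array([-0.00233974, -0.05671838, -0.01224331]), 'finger_force': 0.0, 'width': 85.4696972192294}
scene [[584.3591910272628, 0.0, 316.5591583229783], [0.0, 584.3591910272628, 219.343602266949], [0.0, 0.0, 1.0]] -0.16320998240740076 [[-5.35766054e-01  8.44241139e-01  1.45476741e-02  3.02210180e+02]
 [ 6.45962789e-01  4.20909948e-01 -6.36841339e-01 -2.94298387e+02]
 [-5.43770918e-01 -3.31800715e-01 -7.70857623e-01  1.87322303e+03]
 [ 0.00000000e+00  0.00000000e+00  0.00000000e+00  1.00000000e+00]]
top [[586.9182236264916, 0.0, 328.23534480400997], [0.0, 586.9182236264916, 236.42613372861462], [0.0, 0.0, 1.0]] -0.07838321604781033 [[ 5.10100408e-03 -9.99971310e-01 -5.59998287e-03  3.87096920e+00]
 [-9.94342633e-01 -4.47797191e-03 -1.06125752e-01  5.73544476e+02]
 [ 1.06097631e-01  6.10964961e-03 -9.94336947e-01  1.83064379e+03]
 [ 0.00000000e+00  0.00000000e+00  0.00000000e+00  1.00000000e+00]]
wrist [[430.0197040919905, 0.0, 329.7915282836067], [0.0, 430.0197040919905, 238.63489637180422], [0.0, 0.0, 1.0]] -0.10314790105012481 [[-5.33664625e-04 -9.51586703e-01 -3.07379997e-01  8.01660111e+01]
 [ 9.99999676e-01 -6.92974343e-04  4.09137610e-04 -7.76287865e-01]
 [-6.02336361e-04 -3.07379679e-01  9.51586764e-01 -1.42759857e+02]
 [ 0.00000000e+00  0.00000000e+00  0.00000000e+00  1.00000000e+00]]
```

View pics/top0.png

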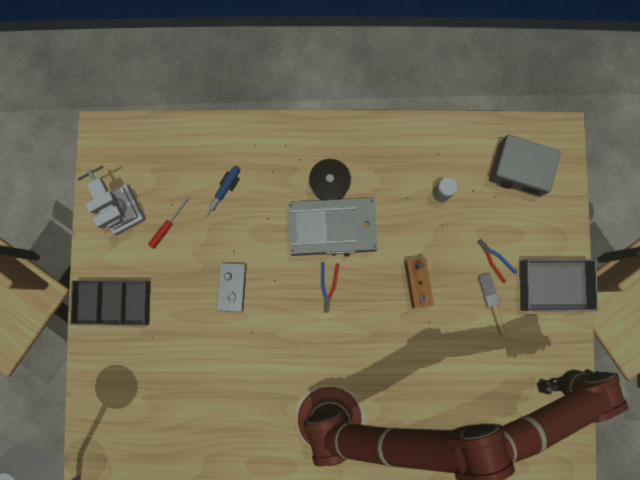

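View pics/scene0.png

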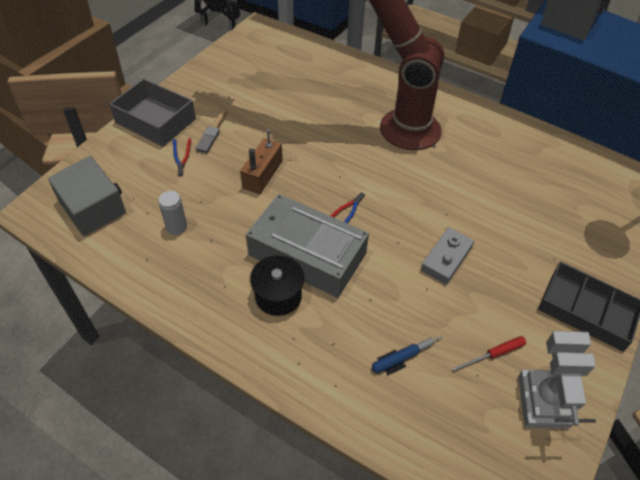

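The top view shows the feeder at (333,226), the stand at (419,282), the block at (231,287) and the access hole near (366,224). In the scene view, the thick punch appears to be in the stand's far (+x) hole.

```bash
cat > h.py <<'E'
import numpy as np,cv2
from scipy.spatial.transform import Rotation as R
def und(f,px):
    return cv2.undistortPoints(np.array(px,float).reshape(-1,1,2),f["K"],np.array([f["k1"],0,0,0,0.])).reshape(-1,2)
def rays(f,px,T=None):
    "origin, dirs in world; T = cam->world"
    if T is None: T=np.linalg.inv(f["world_to_cam"])
    u=und(f,px); d=np.c_[u,np.ones(len(u))]@T[:3,:3].T
    return T[:3,3],d
def onz(f,px,z,T=None):
    o,d=rays(f,px,T); return o+d*((z-o[2])/d[:,2])[:,None]
def tool(s):
    q=s["orientation"];T=np.eye(4);T[:3,:3]=R.from_quat([q[1],q[2],q[3],q[0]]).as_matrix();T[:3,3]=s["ee_pos"];return T
def wristT(s,f): return tool(s)@f["tool_from_camera"]
def proj(f,P,T=None):
    W=f["world_to_cam"] if T is None else np.linalg.inv(T)
    P=np.array(P,float).reshape(-1,3)
    return cv2.projectPoints(P,cv2.Rodrigues(W[:3,:3])[0],W[:3,3],f["K"],np.array([f["k1"],0,0,0,0.]))[0].reshape(-1,2)
E
python3 - <<'E'
import pickle,cv2,numpy as np
from h import *
d=pickle.load(open("f0.pkl","rb"));t=d["top"]["img"];s=d["scene"]["img"]
c=lambda i,x,y,w,h,k:cv2.resize(i[y:y+h,x:x+w],None,fx=k,fy=k,interpolation=cv2.INTER_CUBIC)
A=np.vstack([np.hstack([c(t,280,190,100,75,4),c(t,400,250,50,75,4),c(t,208,255,45,75,4)]),np.zeros((0,780,3),np.uint8)])
B=np.hstack([c(s,235,125,60,75,4),c(s,410,220,80,75,4),c(s,245,190,55,75,4)])
cv2.imwrite("pics/c1.png",np.vstack([A,B])[:,:,::-1]) if A.shape[1]==B.shape[1] else print(A.shape,B.shape)
E
```

```text
(no output)
```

View pics/c1.png

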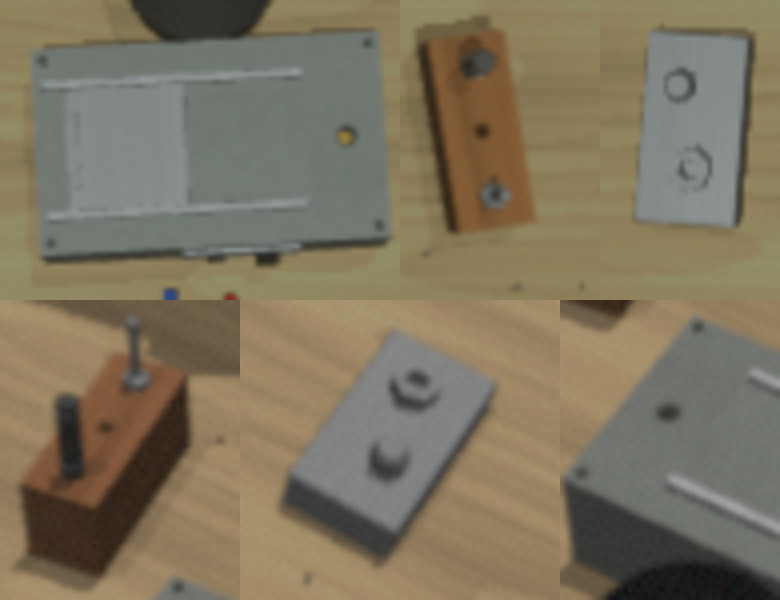

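The crop shows the punch in the stand's far hole (top view about (420,265)), the empty middle hole at (420,282) and the scriber in the near hole. The bead is at (228,276), the nut behind it at (231,297), and the access hole at (366.5,224).

```bash
python3 - <<'E'
import pickle,cv2,numpy as np
from h import *
np.set_printoptions(precision=1,suppress=True)
d=pickle.load(open("f0.pkl","rb"));t=d["top"];s=d["scene"]
h=onz(t,[[366.5,224]],90)[0];print("hole top",h,"scene",onz(s,[[245+108/4,190+112/4]],90)[0])
print("mid hole",onz(t,[[420.25,282.6]],75)[0],"scene",onz(s,[[235+106/4,125+127/4]],75)[0])
print("scriber",onz(t,[[423.5,298.7]],81)[0])
print("bead",onz(t,[[228,276.2]],52)[0],"scene",onz(s,[[410+(388-240)/4,220+(460-300)/4]],45)[0])
print("punch end scene",onz(s,[[235+68/4,125+100/4]],145)[0],onz(t,[[420.5,265.5]],145)[0])
hsv=cv2.cvtColor(t["img"],cv2.COLOR_RGB2HSV)
# stand corners (top face), feeder corners
st=np.array([[426,41],[505,31],[534,219],[458,232]],float);st[:,0]-=400;st=st/4+[400,250]
c=onz(t,st,75);print("stand corners",c,c.mean(0),np.linalg.norm(np.roll(c,-1,0)-c,axis=1))
fe=np.array([[32,50],[378,31],[391,240],[43,256]],float)/4+[280,190]
c=onz(t,fe,90);print("feeder",c,c.mean(0),np.linalg.norm(np.roll(c,-1,0)-c,axis=1),np.degrees(np.arctan2(*(c[0]-c[1]+c[3]-c[2])[:2])))
E
```

```text
hole top [ 606.1 -111.3   90. ] scene [ 609.9 -108.8   90. ]
mid hole [ 427.3 -277.2   75. ] scene [ 429.7 -273.9   75. ]
scriber [ 378.  -285.8   81. ]
bead [444.9 318.9  52. ] scene [450.6 323.7  45. ]
punch end scene [ 478.4 -265.7  145. ] [ 475.9 -267.9  145. ]
stand corners [[ 496.  -235.4   75. ]
 [ 503.9 -296.6   75. ]
 [ 359.6 -317.3   75. ]
 [ 349.6 -258.9   75. ]] [ 427.3 -277.    75. ] [ 61.7 145.8  59.3 148.2]
feeder [[ 672.1  131.2   90. ]
 [ 688.1 -136.2   90. ]
 [ 526.1 -145.6   90. ]
 [ 512.5  120.8   90. ]] [599.7  -7.5  90. ] [267.8 162.3 266.7 159.9] -3.165065775585439
```

Emit:
apply_moves --targets '[{"xyz": [0.02,-0.014,-0.001],"twist": [0,0,0]},{"xyz": [0.029,-0.02,-0.0015],"twist": [0,0,0]},{"xyz": [0.029,-0.02,-0.0015],"twist": [0,0,0]},{"xyz": [0.029,-0.02,-0.0015],"twist": [0,0,0]},{"xyz": [0.029,-0.02,-0.0015],"twist": [0,0,0]}]' --fingers 1

```text
time_s: 0.65
ee_pos: [267.9, -504.8, 238.0]
orientation: [-0.0, 0.992, 0.123, -0.0]
force: [-0.2, -0.4, 0.4]
width: 85.6
finger_force: 0.0
```

Emit:
apply_moves --targets '[{"xyz": [0.029,-0.02,-0.0015],"twist": [0,0,0]},{"xyz": [0.029,-0.02,-0.0015],"twist": [0,0,0]},{"xyz": [0.029,-0.02,-0.0015],"twist": [0,0,0]},{"xyz": [0.029,-0.02,-0.0015],"twist": [0,0,0]},{"xyz": [0.029,-0.02,-0.0015],"twist": [0,0,0]}]'

```text
time_s: 1.15
ee_pos: [384.1, -372.6, 245.7]
orientation: [-0.0, 0.992, 0.123, -0.0]
force: [0.9, -0.4, 1.1]
width: 86.0
finger_force: 0.0
```

```bash
python3 - <<'E'
import station
print([n for n in dir(station) if n[0]!='_'],getattr(station,"grasp_offset",None))
print(station.read_state())
E
```

```text
['IKError', 'grab_frame', 'grasp_offset', 'read_state', 'sign_off'] -18.700000000000003
{'time_s': 1.15, 'joint_pos': array([ 0.76472202,  0.42175525, -0.0515916 ,  1.73541826,  0.02527396,
        0.98554224, -0.62139803]), 'qd': array([-0.60915322, -0.05465971, -0.06618136,  0.04605523,  0.02659316,
        0.00219691, -0.67898708]), 'effort': array([ 2.59944811e+00, -3.75109649e+01,  2.72254989e-02, -1.56461889e+01,
       -4.42155913e-03,  9.02773859e-02,  4.54241205e-01]), 'ee_pos': array([ 384.14711198, -372.59123256,  245.68986811]), 'orientation': array([-1.93334636e-04,  9.92461694e-01,  1.22555004e-01, -1.42990931e-04]), 'force': array([ 0.94354282, -0.36084174,  1.11129663]), 'ft_torque': array([ 0.03322463, -0.07901668, -0.00180271]), 'finger_force': 0.0, 'width': 85.95161043032563}
```

Emit:
apply_moves --targets '[{"xyz": [0.029,-0.02,-0.001],"twist": [0,0,0]},{"xyz": [0.029,-0.02,-0.001],"twist": [0,0,0]},{"xyz": [0.029,-0.02,-0.001],"twist": [0,0,0]},{"xyz": [0.028,-0.019,-0.001],"twist": [0,0,0]},{"xyz": [0,0,0],"twist": [0,0,0]}]'

```text
time_s: 1.65
ee_pos: [479.9, -263.1, 249.7]
orientation: [-0.002, 0.992, 0.128, 0.002]
force: [-0.3, 0.5, 0.1]
width: 85.1
finger_force: 0.0
```

```bash
cat > look.py <<'E'
import sys,pickle,cv2
from station import *
from h import *
def look(n,view="wrist"):
    s=read_state();f=grab_frame(view);f["T"]=wristT(s,f) if view=="wrist" else np.linalg.inv(f["world_to_cam"]);f["s"]=s
    pickle.dump(f,open(n+".pkl","wb"));cv2.imwrite(f"pics/{n}.png",f["img"][:,:,::-1]);return f
if __name__=="__main__":
    f=look(sys.argv[1],*(sys.argv[2:]));print(f["s"]["ee_pos"],f["s"]["orientation"],f["s"]["width"],f["s"]["force"])
E
python3 look.py w1
```

```text
[ 479.91309566 -263.09654512  249.73248559] [-0.00184535  0.99179747  0.12779534  0.00165269] 85.07092816042386 [-0.28396745  0.47696841  0.0503376 ]
```

View pics/w1.png

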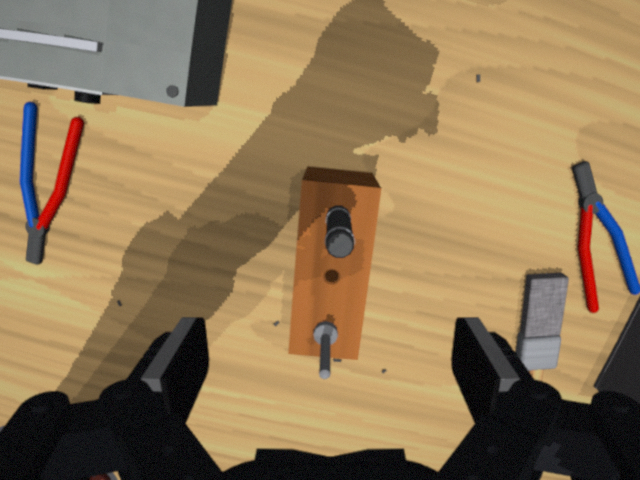

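The wrist view shows the punch end at (340,243), the middle hole at (332,276) and the scriber's collar at (325,332). The fingers are far from all of them.

```bash
python3 - <<'E'
import pickle,cv2,numpy as np
from h import *
np.set_printoptions(precision=1,suppress=True)
f=pickle.load(open("w1.pkl","rb"));T=f["T"]
print("punch end",onz(f,[[340,243]],145,T),"mid",onz(f,[[332,276]],75,T),"collar",onz(f,[[325.5,331]],80,T))
print("collar/shoulder of punch base",onz(f,[[339,213]],78,T))
# stand top contour
hsv=cv2.cvtColor(f["img"],cv2.COLOR_RGB2HSV);m=cv2.inRange(hsv,(4,100,75),(14,255,255))
m=cv2.morphologyEx(m,cv2.MORPH_CLOSE,np.ones((25,25)))
m[:, :250]=0;m[:,420:]=0;m[400:]=0
c=max(cv2.findContours(m,0,2)[0],key=cv2.contourArea);r=cv2.minAreaRect(c);b=cv2.boxPoints(r)
w=onz(f,b,75,T);print(b,w,w.mean(0),np.linalg.norm(np.roll(w,-1,0)-w,axis=1))
from station import read_state;s=read_state();print(s["ee_pos"],s["orientation"])
E
```

```text
punch end [[ 479.1 -268.7  145. ]] mid [[ 428.8 -277.1   75. ]] collar [[ 382.  -283.8   80. ]]
collar/shoulder of punch base [[ 480.9 -268.8   78. ]]
[[283.8 352.6]
 [303.1 165.9]
 [381.9 174.1]
 [362.5 360.7]] [[ 349.6 -255.2   75. ]
 [ 508.2 -234.1   75. ]
 [ 517.1 -292.1   75. ]
 [ 359.  -322.7   75. ]] [ 433.5 -276.    75. ] [159.9  58.7 161.1  68.1]
[ 477.6 -266.2  249.6] [-0.   1.   0.1  0. ]
```

Emit:
apply_moves --targets '[{"xyz": [0.002,0,0.02],"twist": [0,0,0]},{"xyz": [0,0,0.025],"twist": [0,0,0]},{"xyz": [0,0,0.025],"twist": [0,0,0]},{"xyz": [0,0,0.01],"twist": [0,0,0]},{"xyz": [0,0,0],"twist": [0,0,0]}]'

```text
time_s: 2.2
ee_pos: [476.2, -269.3, 168.4]
orientation: [-0.001, 0.993, 0.122, -0.002]
force: [0.6, -0.2, -0.1]
width: 85.4
finger_force: 0.0
```

```bash
cat > st.py <<'E'
from station import *
from h import *
import sys
s=read_state();T=tool(s);np.set_printoptions(precision=2,suppress=True)
print(s["time_s"],s["ee_pos"],s["force"],s["width"],s["finger_force"]);print("axes x,y,z",T[:3,0],T[:3,1],T[:3,2])
if len(sys.argv)>3: print("tool delta mm",T[:3,:3].T@(np.array(list(map(float,sys.argv[1:4])))-s["ee_pos"]))
E
python3 st.py 478.8 -268.6 100; python3 look.py w2; python3 st.py
```

```text
2.2 [ 476.16 -269.29  168.44] [ 0.59 -0.17 -0.1 ] 85.43599898479118 0.0
axes x,y,z [ 0.97  0.24 -0.  ] [ 0.24 -0.97 -0.  ] [-0.  0. -1.]
tool delta mm [ 2.95  0.11 68.43]
[ 476.15804511 -269.28641321  168.43871593] [-8.21304133e-04  9.92549514e-01  1.21826932e-01 -1.72816624e-03] 85.43599898479118 [ 0.59148821 -0.17157756 -0.09627529]
2.25 [ 477.23 -269.52  169.73] [ 1.29 -0.26  0.07] 85.4663428535444 0.0
axes x,y,z [ 0.97  0.24 -0.  ] [ 0.24 -0.97 -0.  ] [-0.  0. -1.]
```

Emit:
apply_moves --targets '[{"xyz": [0.002,0,0.02],"twist": [0,0,0]},{"xyz": [0,-0.0005,0.025],"twist": [0,0,0]},{"xyz": [0,0,0.02],"twist": [0,0,0]},{"xyz": [0,0,0.005],"twist": [0,0,0]},{"xyz": [0,0,0],"twist": [0,0,0]}]'

```text
time_s: 2.75
ee_pos: [479.9, -268.2, 100.4]
orientation: [0.0, 0.992, 0.122, 0.0]
force: [0.7, -0.4, -0.4]
width: 85.4
finger_force: 0.0
```

Emit:
apply_moves --targets '[{"xyz": [0,0,0],"twist": [0,0,0]},{"xyz": [0,0,0],"twist": [0,0,0]},{"xyz": [0,0,0],"twist": [0,0,0]},{"xyz": [0,0,0],"twist": [0,0,0]},{"xyz": [0,0,0],"twist": [0,0,0]}]' --fingers -1

```text
time_s: 3.25
ee_pos: [479.8, -268.0, 100.4]
orientation: [0.0, 0.992, 0.123, 0.0]
force: [-1.2, -0.8, 1.6]
width: 16.8
finger_force: 58.3
```

Emit:
apply_moves --targets '[{"xyz": [0,0,0],"twist": [0,0,0]},{"xyz": [0,0,0],"twist": [0,0,0]},{"xyz": [0,0,0],"twist": [0,0,0]},{"xyz": [0,0,0],"twist": [0,0,0]},{"xyz": [0,0,0],"twist": [0,0,0]}]'

```text
time_s: 3.75
ee_pos: [479.8, -267.9, 100.3]
orientation: [0.0, 0.992, 0.123, 0.0]
force: [-0.6, -0.4, 4.8]
width: 16.7
finger_force: 58.5
```

Emit:
apply_moves --targets '[{"xyz": [0,0,-0.01],"twist": [0,0,0]},{"xyz": [0,0,-0.02],"twist": [0,0,0]},{"xyz": [0,0,-0.03],"twist": [0,0,0]},{"xyz": [0,0,-0.03],"twist": [0,0,0]},{"xyz": [0,0,-0.01],"twist": [0,0,0]}]'

```text
time_s: 4.25
ee_pos: [481.0, -268.5, 202.7]
orientation: [0.002, 0.992, 0.123, 0.002]
force: [0.9, -0.5, -0.6]
width: 16.5
finger_force: 58.6
```

Emit:
apply_moves --targets '[{"xyz": [0.015,-0.018,-0.005],"twist": [0,0,0]},{"xyz": [0.03,-0.033,0],"twist": [0,0,0]},{"xyz": [0.03,-0.033,0],"twist": [0,0,0]},{"xyz": [0.025,-0.028,0],"twist": [0,0,0]},{"xyz": [0.01,-0.01,0],"twist": [0,0,0]}]'

```text
time_s: 4.75
ee_pos: [557.8, -116.5, 203.8]
orientation: [-0.002, 0.992, 0.126, -0.0]
force: [-0.5, -0.0, -1.6]
width: 16.8
finger_force: 58.8
```

Emit:
apply_moves --targets '[{"xyz": [0,0,0],"twist": [0,0,0]},{"xyz": [0,0,0],"twist": [0,0,0]},{"xyz": [0,0,0],"twist": [0,0,0]},{"xyz": [0,0,0],"twist": [0,0,0]},{"xyz": [0,0,0],"twist": [0,0,0]}]'

```text
time_s: 5.25
ee_pos: [556.0, -124.2, 204.9]
orientation: [0.0, 0.993, 0.121, -0.0]
force: [0.0, -0.7, -1.4]
width: 16.4
finger_force: 58.7
```

```bash
python3 look.py w3; python3 st.py
```

```text
[ 556.04227894 -124.23608546  204.86961465] [ 2.42333333e-04  9.92608829e-01  1.21357454e-01 -1.52207649e-04] 16.399363386901875 [ 1.99087347e-04 -7.45321568e-01 -1.35404218e+00]
5.3 [ 556.22 -123.81  204.91] [-0.18  0.31 -1.96] 16.246420117637086 58.68670737370849
axes x,y,z [ 0.97  0.24 -0.  ] [ 0.24 -0.97  0.  ] [-0. -0. -1.]
```

View pics/w3.png

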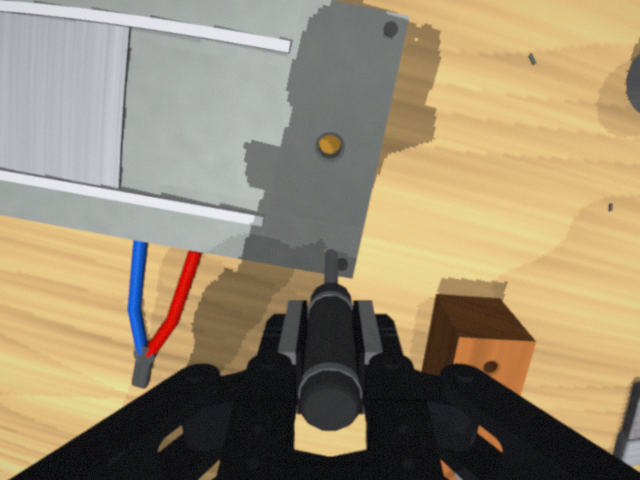

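The wrist view shows the access hole at (330,144) with its brass pad. The shank tip of the upright punch is at about (331,252).

```bash
python3 - <<'E'
import pickle,cv2,numpy as np
from h import *
np.set_printoptions(precision=1,suppress=True)
f=pickle.load(open("w3.pkl","rb"));T=f["T"]
hsv=cv2.cvtColor(f["img"],cv2.COLOR_RGB2HSV)[120:170,305:355]
m=cv2.inRange(hsv,(10,120,60),(30,255,255));x=cv2.moments(m,True);print("brass",305+x["m10"]/x["m00"],120+x["m01"]/x["m00"])
h=onz(f,[[330,144.5]],90,T)[0]
t=onz(f,[[331.5,254]],119.6,T)[0]
e=onz(f,[[329,405]],249.6,T)[0]
print("hole",h,"tip",t,"top end",e,"TCP",T[:3,3],"hole-tip in tool",T[:3,:3].T@(h-t),"tip in tool",T[:3,:3].T@(t-T[:3,3]))
w=onz(f,[[391,29],[341,264]],90,T);print("corner screws",w)
E
```

```text
brass 329.33440514469453 144.15112540192925
hole [ 609.6 -110.5   90. ] tip [ 553.6 -125.2  119.6] top end [ 555.6 -123.3  249.6] TCP [ 633.7 -104.1  347.6] hole-tip in tool [ -0.8 -64.3  10.3] tip in tool [  1.    8.7 242.4]
corner screws [[ 680.3 -128.    90. ]
 [ 538.  -135.5   90. ]]
```

Emit:
apply_moves --targets '[{"xyz": [0.01,0,0],"twist": [0,0,0]},{"xyz": [0.02,0,0.003],"twist": [0,0,0]},{"xyz": [0.018,0,0.006],"twist": [0,0,0]},{"xyz": [0.008,0,0.006],"twist": [0,0,0]},{"xyz": [0,0,0.002],"twist": [0,0,0]}]'

```text
time_s: 5.8
ee_pos: [611.5, -108.1, 186.6]
orientation: [-0.0, 0.992, 0.123, -0.0]
force: [0.1, 0.7, -0.3]
width: 16.6
finger_force: 58.7
```

Emit:
apply_moves --targets '[{"xyz": [0,0,0],"twist": [0,0,0]},{"xyz": [0,0,0],"twist": [0,0,0]},{"xyz": [0,0,0],"twist": [0,0,0]},{"xyz": [0,0,0],"twist": [0,0,0]},{"xyz": [0,0,0],"twist": [0,0,0]}]'

```text
time_s: 6.3
ee_pos: [610.8, -109.3, 188.2]
orientation: [0.0, 0.992, 0.122, 0.0]
force: [0.4, -0.6, -1.4]
width: 16.7
finger_force: 58.7
```

```bash
python3 look.py w4; python3 look.py t4 top; python3 st.py; python3 - <<'E'
import cv2,numpy as np,pickle
a=cv2.imread("pics/w4.png")[200:320,270:390];b=cv2.imread("pics/t4.png")[200:250,340:390]
c=lambda i:cv2.resize(i,(480,480),interpolation=cv2.INTER_CUBIC)
cv2.imwrite("pics/c4.png",cv2.resize(np.hstack([c(a),c(b)]),(800,400)))
E
```

```text
[ 610.79693616 -109.2681534   188.18743116] [7.39629205e-05 9.92472195e-01 1.22469969e-01 2.06242333e-04] 16.674791167634652 [ 0.37154556 -0.62264344 -1.38245571]
[ 610.80866378 -109.20651511  188.11457809] [3.40919525e-05 9.92470339e-01 1.22485113e-01 1.50595440e-04] 16.855360699795998 [ 0.12513698 -0.33120725 -1.12750657]
6.4 [ 610.86 -109.15  188.06] [ 0.02  0.66 -0.55] 16.522245115204477 58.67296239361167
axes x,y,z [0.97 0.24 0.  ] [ 0.24 -0.97  0.  ] [ 0.  0. -1.]
```

View pics/c4.png

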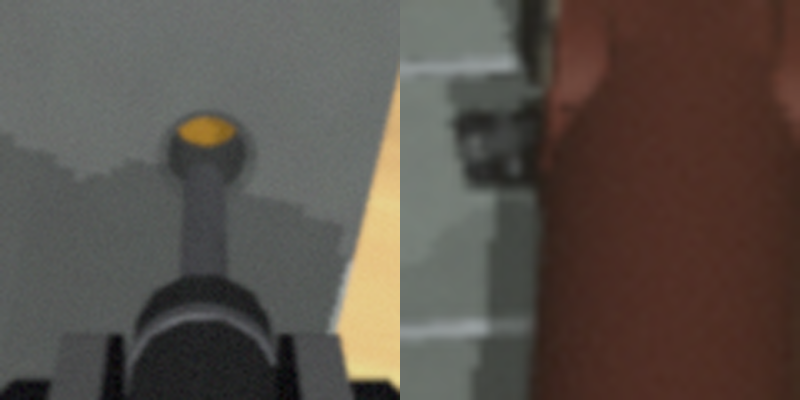

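The wrist crop shows the hole centred at about (332,245). The shank's leading edge at its tip is at about (331.5,249.5), a few mm short and level with the hole sideways.

```bash
python3 - <<'E'
import pickle,cv2,numpy as np
from h import *
np.set_printoptions(precision=1,suppress=True)
f=pickle.load(open("w4.pkl","rb"));T=f["T"];Q=tool(f["s"])
k=3.3333
h=onz(f,[[270+208/k,200+150/k]],90,T)[0]
for z in(101,102.8,104.5):
  t=onz(f,[[270+204.5/k,200+165/k]],z,T)[0]-3.5*Q[:3,0]
  print("hole",h,"tip",t,"d tool",Q[:3,:3].T@(h-t))
# column profile at tip
g=cv2.cvtColor(f["img"],cv2.COLOR_RGB2GRAY).astype(int);print(g[238:268,329:335].mean(1).round().tolist())
E
```

```text
hole [ 609.5 -110.5   90. ] tip [ 606.9 -110.5  101. ] d tool [ 2.5  0.7 11. ]
hole [ 609.5 -110.5   90. ] tip [ 607.5 -110.3  102.8] d tool [ 1.8  0.7 12.8]
hole [ 609.5 -110.5   90. ] tip [ 608.1 -110.2  104.5] d tool [ 1.2  0.7 14.5]
[126.0, 124.0, 123.0, 123.0, 114.0, 90.0, 70.0, 60.0, 60.0, 60.0, 62.0, 67.0, 70.0, 71.0, 71.0, 70.0, 71.0, 70.0, 71.0, 70.0, 70.0, 70.0, 69.0, 70.0, 71.0, 70.0, 70.0, 68.0, 69.0, 69.0]
```

Emit:
apply_moves --targets '[{"xyz": [0.0015,0.0007,0],"twist": [0,0,0]},{"xyz": [0,0,0.005],"twist": [0,0,0]},{"xyz": [0,0,0.005],"twist": [0,0,0]},{"xyz": [0,0,0.005],"twist": [0,0,0]},{"xyz": [0,0,0.005],"twist": [0,0,0]}]'

```text
time_s: 6.9
ee_pos: [612.3, -109.4, 167.1]
orientation: [-0.0, 0.992, 0.123, -0.0]
force: [0.1, -0.3, -0.7]
width: 16.6
finger_force: 58.7
```

Emit:
apply_moves --targets '[{"xyz": [0,0,0.005],"twist": [0,0,0]},{"xyz": [0,0,0.005],"twist": [0,0,0]},{"xyz": [0,0,0.005],"twist": [0,0,0]},{"xyz": [0,0,0.002],"twist": [0,0,0]},{"xyz": [0,0,0],"twist": [0,0,0]}]'

```text
time_s: 7.4
ee_pos: [612.3, -109.4, 150.4]
orientation: [-0.0, 0.992, 0.123, -0.0]
force: [-0.8, -1.2, -1.3]
width: 16.7
finger_force: 58.7
```

Emit:
apply_moves --targets '[{"xyz": [0,0,0.004],"twist": [0,0,0]},{"xyz": [0,0,0.004],"twist": [0,0,0]},{"xyz": [0,0,0.004],"twist": [0,0,0]},{"xyz": [0,0,0.002],"twist": [0,0,0]},{"xyz": [0,0,0],"twist": [0,0,0]}]'

```text
time_s: 7.9
ee_pos: [613.0, -109.5, 136.9]
orientation: [0.0, 0.992, 0.123, 0.001]
force: [0.3, 0.6, 2.0]
width: 16.6
finger_force: 59.1
```

```bash
python3 look.py t5 top;python3 look.py s5 scene; python3 st.py; python3 - <<'E'
import cv2,numpy as np
c=lambda i:cv2.resize(i,(400,300),interpolation=cv2.INTER_CUBIC)
cv2.imwrite("pics/c5.png",np.hstack([c(cv2.imread("pics/t5.png")[190:265,280:380]),c(cv2.imread("pics/s5.png")[180:300,230:390])]))
E
```

```text
[ 613.03650424 -109.46931315  136.92153733] [1.21302608e-04 9.92456247e-01 1.22597766e-01 6.09050740e-04] 16.584722930008073 [0.25987413 0.60635876 2.02318406]
[ 613.05601673 -109.43724134  137.06373843] [1.22592432e-04 9.92449334e-01 1.22653751e-01 6.01891453e-04] 16.787485016689264 [ 0.87421692 -0.08515074  2.45080843]
8.0 [ 613.02 -109.45  137.12] [ 0.93 -0.1   2.84] 16.36662082919153 59.05701342970133
axes x,y,z [0.97 0.24 0.  ] [ 0.24 -0.97  0.  ] [ 0. -0. -1.]
```

View pics/c5.png

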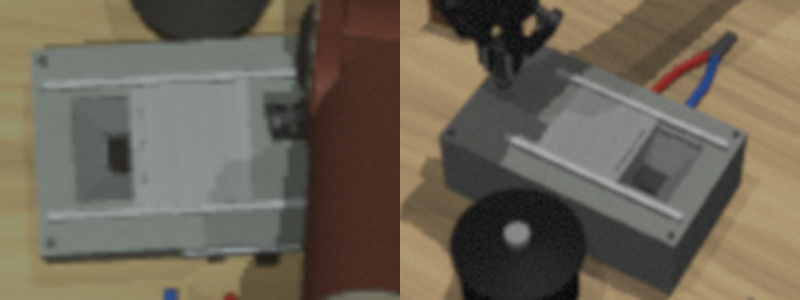

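The shutter has released and slid toward −y, and the funnel with its dark well is now visible. I'll hold briefly, lift the punch and carry it back.

Emit:
apply_moves --targets '[{"xyz": [0,0,0],"twist": [0,0,0]},{"xyz": [0,0,0],"twist": [0,0,0]},{"xyz": [0,0,0],"twist": [0,0,0]},{"xyz": [0,0,-0.005],"twist": [0,0,0]},{"xyz": [0,0,-0.01],"twist": [0,0,0]}]'

```text
time_s: 8.5
ee_pos: [611.5, -109.2, 151.2]
orientation: [-0.001, 0.992, 0.123, -0.002]
force: [0.1, 0.5, -1.0]
width: 16.3
finger_force: 58.7
```

Emit:
apply_moves --targets '[{"xyz": [0,0,-0.01],"twist": [0,0,0]},{"xyz": [0,0,-0.015],"twist": [0,0,0]},{"xyz": [0,0,-0.02],"twist": [0,0,0]},{"xyz": [0,0,-0.01],"twist": [0,0,0]},{"xyz": [0,0,0],"twist": [0,0,0]}]'

```text
time_s: 9.0
ee_pos: [613.1, -109.5, 208.7]
orientation: [0.0, 0.992, 0.123, 0.001]
force: [0.3, -0.7, -1.7]
width: 16.9
finger_force: 58.6
```

Emit:
apply_moves --targets '[{"xyz": [-0.02,0.015,0],"twist": [0,0,0]},{"xyz": [-0.03,0.022,0],"twist": [0,0,0]},{"xyz": [-0.035,0.025,0],"twist": [0,0,0]},{"xyz": [-0.035,0.025,0],"twist": [0,0,0]},{"xyz": [-0.03,0.022,0],"twist": [0,0,0]}]'

```text
time_s: 9.5
ee_pos: [490.8, -253.1, 205.8]
orientation: [-0.0, 0.993, 0.122, -0.002]
force: [-0.5, 0.4, -0.8]
width: 16.5
finger_force: 58.7
```

Emit:
apply_moves --targets '[{"xyz": [-0.0175,0.0125,0],"twist": [0,0,0]},{"xyz": [0,0,0],"twist": [0,0,0]},{"xyz": [0,0,0],"twist": [0,0,0]},{"xyz": [0,0,0],"twist": [0,0,0]},{"xyz": [0,0,0],"twist": [0,0,0]}]'

```text
time_s: 10.0
ee_pos: [480.6, -266.3, 206.6]
orientation: [-0.001, 0.992, 0.124, 0.0]
force: [-0.5, -0.3, -0.9]
width: 16.5
finger_force: 58.7
```

```bash
python3 st.py 479.8 -268 100.3; python3 look.py w6; python3 -c "
import cv2
i=cv2.imread('pics/w6.png')[180:360,240:440];cv2.imwrite('pics/c6.png',cv2.resize(i,(640,576),interpolation=cv2.INTER_CUBIC))"
```

```text
10.0 [ 480.65 -266.3   206.56] [-0.52 -0.28 -0.86] 16.474957380456832 58.700913302600384
axes x,y,z [0.97 0.25 0.  ] [ 0.25 -0.97 -0.  ] [ 0.  0. -1.]
tool delta mm [ -1.28   1.55 106.25]
[ 480.64830742 -266.30384207  206.5561397 ] [-5.41296554e-04  9.92266009e-01  1.24128373e-01  1.45150240e-04] 16.474957380456832 [-0.5230259  -0.2766259  -0.86001542]
```

View pics/c6.png

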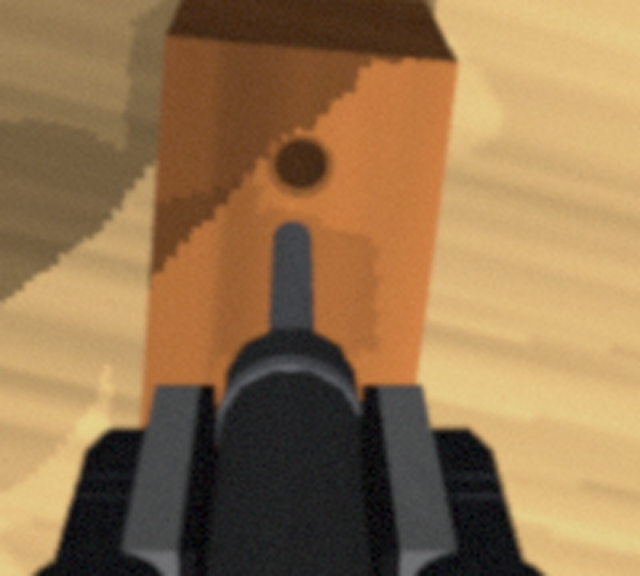

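The crop shows the far hole at full-frame (334.4,231). The shank tip's leading edge is at (331,249.4), still higher up, and the punch is upright.

```bash
python3 - <<'E'
import pickle
from h import *
np.set_printoptions(precision=1,suppress=True)
f=pickle.load(open("w6.pkl","rb"));T=f["T"];Q=tool(f["s"])
h=onz(f,[[334.4,230.9]],75,T)[0];t=onz(f,[[330.9,249.4]],206.6-85.3,T)[0]-3.5*Q[:3,0]
print(h,t,Q[:3,:3].T@(h-t))
E
python3 st.py 479.8 -268 100.3
```

```text
[ 478.3 -269.2   75. ] [ 477.4 -267.   121.3] [ 0.3  2.5 46.3]
10.05 [ 480.5  -266.54  206.62] [-0.06  0.95 -1.54] 16.715466397505853 58.70085719972849
axes x,y,z [0.97 0.25 0.  ] [ 0.25 -0.97 -0.  ] [ 0.  0. -1.]
tool delta mm [ -1.07   1.33 106.32]
```

Emit:
apply_moves --targets '[{"xyz": [-0.0005,0.0017,0.005],"twist": [0,0,0]},{"xyz": [0,0,0.012],"twist": [0,0,0]},{"xyz": [0,0,0.012],"twist": [0,0,0]},{"xyz": [0,0,0.009],"twist": [0,0,0]},{"xyz": [0,0,0],"twist": [0,0,0]}]'

```text
time_s: 10.55
ee_pos: [478.3, -269.1, 166.7]
orientation: [-0.001, 0.992, 0.123, -0.002]
force: [-0.1, -1.0, -1.6]
width: 16.5
finger_force: 58.7
```

Emit:
apply_moves --targets '[{"xyz": [0,0,0],"twist": [0,0,0]},{"xyz": [0,0,0],"twist": [0,0,0]},{"xyz": [0,0,0],"twist": [0,0,0]},{"xyz": [0,0,0],"twist": [0,0,0]},{"xyz": [0,0,0],"twist": [0,0,0]}]'

```text
time_s: 11.05
ee_pos: [479.7, -269.8, 169.1]
orientation: [0.0, 0.992, 0.123, 0.0]
force: [-0.3, 0.6, -1.2]
width: 16.4
finger_force: 58.7
```

```bash
python3 st.py 479.8 -268 100.3; python3 look.py w7; python3 -c "
import cv2
i=cv2.imread('pics/w7.png')[200:320,270:390];cv2.imwrite('pics/c7.png',cv2.resize(i,(480,480),interpolation=cv2.INTER_CUBIC))"
```

```text
11.05 [ 479.71 -269.83  169.11] [-0.3   0.55 -1.25] 16.444394337694447 58.666671831160784
axes x,y,z [0.97 0.24 0.  ] [ 0.24 -0.97  0.  ] [ 0. -0. -1.]
tool delta mm [ 0.5  -1.78 68.81]
[ 479.71070189 -269.83005712  169.11282182] [1.43695870e-04 9.92457115e-01 1.22591918e-01 2.75668096e-04] 16.444394337694447 [-0.30192024  0.55117299 -1.24537076]
```

View pics/c7.png

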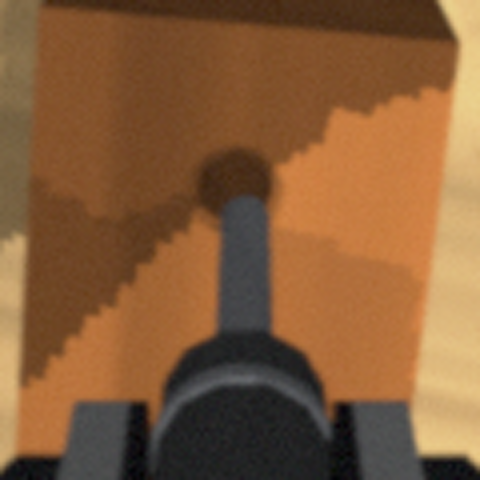

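The hole centre is at full-frame (329,245.5) and the tip edge at (330.8,249). The tip sits slightly toward tool +y of the hole.

```bash
python3 - <<'E'
import pickle
from h import *
np.set_printoptions(precision=1,suppress=True)
f=pickle.load(open("w7.pkl","rb"));T=f["T"];Q=tool(f["s"])
h=onz(f,[[329,245.5]],75,T)[0];t=onz(f,[[330.8,249.2]],169.1-85.3,T)[0]-3.5*Q[:3,0]
print(h,t,Q[:3,:3].T@(h-t))
E
python3 st.py 479.8 -268 100.3
```

```text
[ 479.  -268.9   75. ] [ 476.6 -270.5   83.8] [ 2.7 -1.   8.8]
11.1 [ 479.62 -269.83  169.05] [ 0.38  0.14 -0.85] 16.773816430261103 58.66694586351514
axes x,y,z [0.97 0.24 0.  ] [ 0.24 -0.97  0.  ] [ 0. -0. -1.]
tool delta mm [ 0.59 -1.75 68.75]
```

Emit:
apply_moves --targets '[{"xyz": [0.0013,-0.0015,0],"twist": [0,0,0]},{"xyz": [0,0,0],"twist": [0,0,0]},{"xyz": [0,0,0.006],"twist": [0,0,0]},{"xyz": [0,0,0.006],"twist": [0,0,0]},{"xyz": [0,0,0.006],"twist": [0,0,0]}]'

```text
time_s: 11.6
ee_pos: [480.2, -267.9, 150.0]
orientation: [-0.0, 0.992, 0.123, -0.0]
force: [-1.2, -0.1, -1.9]
width: 16.5
finger_force: 58.7
```

Emit:
apply_moves --targets '[{"xyz": [0,0,0.004],"twist": [0,0,0]},{"xyz": [0,0,0],"twist": [0,0,0]},{"xyz": [0,0,0],"twist": [0,0,0]},{"xyz": [0,0,0],"twist": [0,0,0]},{"xyz": [0,0,0],"twist": [0,0,0]}]'

```text
time_s: 12.1
ee_pos: [480.7, -268.1, 147.1]
orientation: [0.0, 0.992, 0.123, 0.0]
force: [-0.8, -0.7, -1.8]
width: 16.6
finger_force: 58.7
```

Emit:
apply_moves --targets '[{"xyz": [-0.0005,0,0.01],"twist": [0,0,0]},{"xyz": [0,0,0.01],"twist": [0,0,0]},{"xyz": [0,0,0.01],"twist": [0,0,0]},{"xyz": [0,0,0.008],"twist": [0,0,0]},{"xyz": [0,0,0.005],"twist": [0,0,0]}]'

```text
time_s: 12.6
ee_pos: [479.4, -267.8, 102.5]
orientation: [-0.001, 0.992, 0.123, -0.001]
force: [0.0, 0.1, -1.3]
width: 16.5
finger_force: 58.7
```

Emit:
apply_moves --targets '[{"xyz": [0,0,0.003],"twist": [0,0,0]},{"xyz": [0,0,0],"twist": [0,0,0]},{"xyz": [0,0,0],"twist": [0,0,0]},{"xyz": [0,0,0],"twist": [0,0,0]},{"xyz": [0,0,0],"twist": [0,0,0]}]'

```text
time_s: 13.1
ee_pos: [480.1, -268.2, 101.0]
orientation: [0.0, 0.992, 0.123, 0.0]
force: [0.3, 0.5, -1.3]
width: 16.5
finger_force: 58.6
```

Release, rise and check.

Emit:
apply_moves --targets '[{"xyz": [0,0,0],"twist": [0,0,0]},{"xyz": [0,0,0],"twist": [0,0,0]},{"xyz": [0,0,0],"twist": [0,0,0]},{"xyz": [0,0,0],"twist": [0,0,0]},{"xyz": [0,0,0],"twist": [0,0,0]}]' --fingers 1

```text
time_s: 13.6
ee_pos: [480.0, -268.1, 100.9]
orientation: [0.0, 0.992, 0.123, 0.0]
force: [-0.3, 0.2, -0.3]
width: 84.7
finger_force: 0.0
```

Emit:
apply_moves --targets '[{"xyz": [0,0,0],"twist": [0,0,0]},{"xyz": [0,0,-0.01],"twist": [0,0,0]},{"xyz": [0,0,-0.03],"twist": [0,0,0]},{"xyz": [0,0,-0.04],"twist": [0,0,0]},{"xyz": [0,0,-0.04],"twist": [0,0,0]}]'

```text
time_s: 14.1
ee_pos: [479.7, -267.9, 222.6]
orientation: [-0.0, 0.992, 0.123, -0.0]
force: [0.0, -0.9, -0.7]
width: 85.5
finger_force: 0.0
```

```bash
python3 look.py w8; python3 st.py 445 320 240; python3 - <<'E'
import pickle
from h import *
f=pickle.load(open("w8.pkl","rb"))
g=f["img"];d=f["depth"];print(proj(f,[[479.4,-268.5,145],[429,-276.5,75]],f["T"]))
# points above stand top from depth, near punch
v,u=np.mgrid[0:480:2,0:640:2];v=v.ravel();u=u.ravel();z=d[v,u]
r=und(f,np.c_[u,v]);P=np.c_[r,np.ones(len(r))]*z[:,None];P=P@f["T"][:3,:3].T+f["T"][:3,3]
k=(z>0)&(abs(P[:,0]-479)<25)&(abs(P[:,1]+268)<25)&(P[:,2]>85);Q=P[k];print(len(Q),Q[:,2].max(),np.percentile(Q[:,2],95))
for a,b in((135,150),(110,130),(85,105)):
  q=Q[(Q[:,2]>a)&(Q[:,2]<b)];print(a,len(q),q.mean(0) if len(q) else 0)
cv2.imwrite("pics/c8.png",cv2.resize(g[150:330,240:440],(400,360))[:,:,::-1])
E
```

```text
[ 479.67084764 -267.94564433  222.63280081] [-1.84788898e-04  9.92453558e-01  1.22620853e-01 -1.63063006e-04] 85.4601743609656 [ 0.03756665 -0.92017089 -0.67633725]
14.15 [ 483.69 -269.96  230.07] [ 1.5  -0.65  4.74] 85.60538502892476 0.0
axes x,y,z [0.97 0.24 0.01] [ 0.24 -0.97  0.01] [ 0.01 -0.01 -1.  ]
tool delta mm [ 106.08 -581.54  -14.27]
[[331.97363113 254.94956986]
 [325.3116273  287.08290015]]
2078 310.98267243648513 308.68279991855667
135 236 [ 479.60374307 -267.34014403  143.54099207]
110 67 [ 484.56311317 -266.09472078  120.06683236]
85 59 [ 484.91327378 -265.99493622   94.66120268]
```

View pics/c8.png

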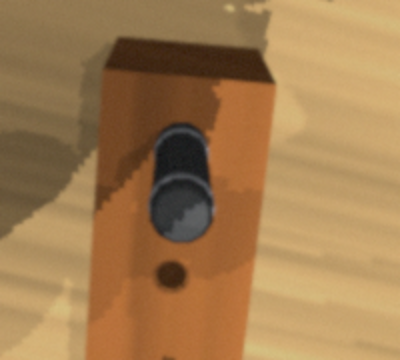

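The punch stands in the far hole with its end at z≈144 (depth) and is upright. Now I'll move to the bead.

Emit:
apply_moves --targets '[{"xyz": [0.002,-0.012,0],"twist": [0,0,0]},{"xyz": [0.005,-0.026,-0.005],"twist": [0,0,0]},{"xyz": [0.006,-0.032,-0.005],"twist": [0,0,0]},{"xyz": [0.006,-0.032,0],"twist": [0,0,0]},{"xyz": [0.006,-0.032,0],"twist": [0,0,0]}]'

```text
time_s: 14.65
ee_pos: [470.5, -129.8, 230.2]
orientation: [-0.001, 0.992, 0.123, -0.001]
force: [-0.0, 0.3, 0.3]
width: 85.5
finger_force: 0.0
```

Emit:
apply_moves --targets '[{"xyz": [0.006,-0.032,0],"twist": [0,0,0]},{"xyz": [0.006,-0.032,0],"twist": [0,0,0]},{"xyz": [0.006,-0.032,0],"twist": [0,0,0]},{"xyz": [0.006,-0.032,0],"twist": [0,0,0]},{"xyz": [0.006,-0.032,0],"twist": [0,0,0]}]'

```text
time_s: 15.15
ee_pos: [460.2, 32.3, 230.1]
orientation: [-0.0, 0.992, 0.123, -0.001]
force: [0.1, 0.6, -0.4]
width: 85.5
finger_force: 0.0
```

Emit:
apply_moves --targets '[{"xyz": [0.006,-0.032,0],"twist": [0,0,0]},{"xyz": [0.006,-0.032,0],"twist": [0,0,0]},{"xyz": [0.006,-0.032,0],"twist": [0,0,0]},{"xyz": [0.006,-0.032,0],"twist": [0,0,0]},{"xyz": [0.006,-0.032,0],"twist": [0,0,0]}]'

```text
time_s: 15.65
ee_pos: [450.2, 194.3, 230.0]
orientation: [0.0, 0.992, 0.123, -0.001]
force: [0.7, -0.6, 1.1]
width: 85.4
finger_force: 0.0
```

Emit:
apply_moves --targets '[{"xyz": [0.006,-0.032,0],"twist": [0,0,0]},{"xyz": [0.006,-0.032,0],"twist": [0,0,0]},{"xyz": [0.004,-0.02,0],"twist": [0,0,0]},{"xyz": [0.002,-0.01,0],"twist": [0,0,0]},{"xyz": [0,0,0],"twist": [0,0,0]}]'

```text
time_s: 16.15
ee_pos: [445.2, 289.7, 230.2]
orientation: [0.0, 0.992, 0.124, -0.001]
force: [-0.5, 0.5, 0.1]
width: 85.7
finger_force: 0.0
```

Emit:
apply_moves --targets '[{"xyz": [0,0,0],"twist": [0,0,0]},{"xyz": [0,0,0],"twist": [0,0,0]},{"xyz": [0,0,0],"twist": [0,0,0]},{"xyz": [0,0,0],"twist": [0,0,0]},{"xyz": [0,0,0],"twist": [0,0,0]}]'

```text
time_s: 16.65
ee_pos: [446.7, 288.0, 230.9]
orientation: [0.0, 0.993, 0.122, 0.0]
force: [0.4, -0.7, -0.6]
width: 85.6
finger_force: 0.0
```

```bash
python3 look.py w9; python3 st.py 447 321 60
```

```text
[446.71812618 287.98087875 230.94365559] [1.58034260e-05 9.92507882e-01 1.22180592e-01 8.07783771e-05] 85.60462652085754 [ 0.42863966 -0.657491   -0.59097549]
16.7 [446.62 288.15 230.95] [-0.04  1.05  0.51] 85.4933515860361 0.0
axes x,y,z [0.97 0.24 0.  ] [ 0.24 -0.97 -0.  ] [ 0.  0. -1.]
tool delta mm [  8.32 -31.77 170.95]
```

View pics/w9.png

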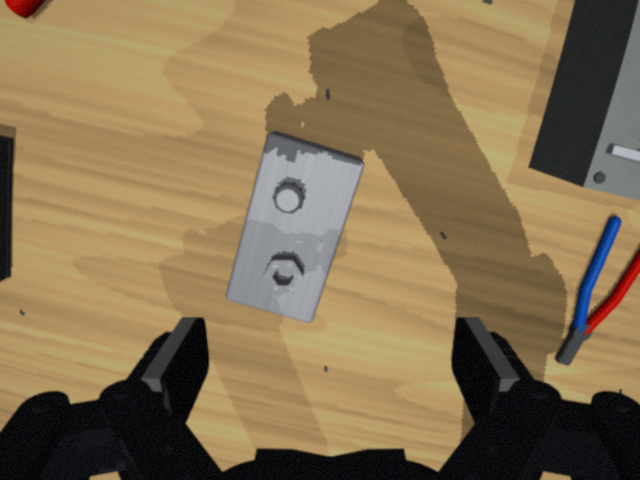

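This view shows the bead's top face at (288,200) and the nut at (285,269). That was picture 11, one over the limit of 10, so I'll view no more and measure numerically from here.

```bash
python3 - <<'E'
import pickle
from h import *
np.set_printoptions(precision=1,suppress=True)
f=pickle.load(open("w9.pkl","rb"));T=f["T"];Q=tool(f["s"]);d=f["depth"]
v,u=np.mgrid[180:300,250:330];v=v.ravel();u=u.ravel();z=d[v,u]
r=und(f,np.c_[u,v]);P=(np.c_[r,np.ones(len(r))]*z[:,None])@T[:3,:3].T+T[:3,3]
b=P[(v<225)&(P[:,2]>51)];print("bead top depth",len(b),b.mean(0),b.min(0),b.max(0))
print("block z",np.median(P[:,2]));n=P[(v>235)&(P[:,2]>45)];print("nut",n.mean(0))
h=onz(f,[[288,200]],55,T)[0];print("ray",h)
for c in(h,b.mean(0)): print("tool delta",Q[:3,:3].T@(np.array([c[0],c[1],0])-Q[:3,3]))
for q in((0,65),(0,-105)): # feeder: hole & yaw 3.2deg
  a=np.radians(3.2);H=np.array([609,-110.5]);y=np.array([-np.sin(a),np.cos(a)]);print(q,H+(q[1]+105)*y)
E
```

```text
bead top depth 626 [449.4 321.7  62. ] [436.2 308.2  51. ] [524.3 333.2 373.7]
block z 35.24927697163332
nut [386.3 312.3  57.5]
ray [446.7 321.3  55. ]
tool delta [  8.  -32.3 230.9]
tool delta [ 10.7 -32.1 230.9]
(0, 65) [599.5  59.2]
(0, -105) [ 609.  -110.5]
```

Emit:
apply_moves --targets '[{"xyz": [0.003,-0.012,0.02],"twist": [0,0,0]},{"xyz": [0.0035,-0.014,0.035],"twist": [0,0,0]},{"xyz": [0.002,-0.0062,0.04],"twist": [0,0,0]},{"xyz": [0,0,0.03],"twist": [0,0,0]},{"xyz": [0,0,0.015],"twist": [0,0,0]}]'

```text
time_s: 17.2
ee_pos: [445.5, 320.9, 88.0]
orientation: [0.001, 0.992, 0.123, -0.002]
force: [-0.5, -0.5, -0.5]
width: 85.5
finger_force: 0.0
```

Emit:
apply_moves --targets '[{"xyz": [0,0,0],"twist": [0,0,0]},{"xyz": [0,0,0],"twist": [0,0,0]},{"xyz": [0,0,0],"twist": [0,0,0]},{"xyz": [0,0,0],"twist": [0,0,0]},{"xyz": [0,0,0],"twist": [0,0,0]}]'

```text
time_s: 17.7
ee_pos: [447.4, 322.1, 91.9]
orientation: [-0.001, 0.992, 0.123, 0.001]
force: [-0.3, -0.8, 0.6]
width: 85.4
finger_force: 0.0
```

```bash
python3 look.py w10;python3 st.py 447 321.5 38; python3 - <<'E'
import pickle
from h import *
np.set_printoptions(precision=1,suppress=True)
f=pickle.load(open("w10.pkl","rb"));T=f["T"];d=f["depth"]
p=proj(f,[[447,321.5,55],[436,321.5,55]],T);print(p)
x0,y0=map(int,p[0]);v,u=np.mgrid[max(y0-60,0):min(y0+60,480),x0-60:x0+60];v=v.ravel();u=u.ravel();z=d[v,u]
r=und(f,np.c_[u,v]);P=(np.c_[r,np.ones(len(r))]*z[:,None])@T[:3,:3].T+T[:3,3]
b=P[(P[:,2]>53.5)&(P[:,2]<58)&(z>0)&(np.hypot(P[:,0]-447,P[:,1]-321.5)<20)];print(len(b),b.mean(0),b.min(0),b.max(0))
E
```

```text
[447.43020558 322.06415853  91.86915375] [-5.01380592e-04  9.92464637e-01  1.22527280e-01  8.71327639e-04] 85.40039372887124 [-0.28918854 -0.8198569   0.6150401 ]
17.75 [447.32 321.98  91.68] [ 0.51  0.32 -0.88] 85.29951132865467 0.0
axes x,y,z [0.97 0.24 0.  ] [ 0.24 -0.97 -0.  ] [ 0.  0. -1.]
tool delta mm [-0.51  0.42 53.68]
[[332.4 286.2]
 [326.6 307.2]]
1203 [447.2 322.3  55. ] [437.1 312.7  53.5] [456.6 332.   57.1]
```

Aligned with the bead. Descend and close.

Emit:
apply_moves --targets '[{"xyz": [0,0,0.015],"twist": [0,0,0]},{"xyz": [0,0,0.02],"twist": [0,0,0]},{"xyz": [0,0,0.013],"twist": [0,0,0]},{"xyz": [0,0,0.005],"twist": [0,0,0]},{"xyz": [0,0,0],"twist": [0,0,0]}]'

```text
time_s: 18.25
ee_pos: [446.6, 321.6, 37.3]
orientation: [0.0, 0.992, 0.123, -0.001]
force: [0.4, -0.4, 0.3]
width: 85.7
finger_force: 0.0
```

Emit:
apply_moves --targets '[{"xyz": [0,0,0],"twist": [0,0,0]},{"xyz": [0,0,0],"twist": [0,0,0]},{"xyz": [0,0,0],"twist": [0,0,0]},{"xyz": [0,0,0],"twist": [0,0,0]},{"xyz": [0,0,0],"twist": [0,0,0]}]' --fingers -1

```text
time_s: 18.75
ee_pos: [447.2, 321.9, 38.6]
orientation: [-0.0, 0.992, 0.123, 0.0]
force: [-0.9, -0.3, 3.6]
width: 20.7
finger_force: 58.6
```

Emit:
apply_moves --targets '[{"xyz": [0,0,0],"twist": [0,0,0]},{"xyz": [0,0,0],"twist": [0,0,0]},{"xyz": [0,0,-0.005],"twist": [0,0,0]},{"xyz": [0,0,-0.015],"twist": [0,0,0]},{"xyz": [0,0,-0.02],"twist": [0,0,0]}]'

```text
time_s: 19.25
ee_pos: [446.1, 321.2, 77.4]
orientation: [0.001, 0.992, 0.123, -0.001]
force: [-0.2, 0.6, -0.3]
width: 20.5
finger_force: 58.9
```

Emit:
apply_moves --targets '[{"xyz": [0,0,-0.03],"twist": [0,0,0]},{"xyz": [0,0,-0.03],"twist": [0,0,0]},{"xyz": [0.004,0.015,-0.02],"twist": [0,0,0]},{"xyz": [0.008,0.028,0],"twist": [0,0,0]},{"xyz": [0.009,0.032,0],"twist": [0,0,0]}]'

```text
time_s: 19.75
ee_pos: [485.6, 254.8, 158.8]
orientation: [-0.001, 0.992, 0.124, 0.001]
force: [-0.1, 0.5, -0.4]
width: 20.4
finger_force: 58.9
```

Emit:
apply_moves --targets '[{"xyz": [0.009,0.032,0],"twist": [0,0,0]},{"xyz": [0.009,0.032,0],"twist": [0,0,0]},{"xyz": [0.009,0.032,0],"twist": [0,0,0]},{"xyz": [0.009,0.032,0],"twist": [0,0,0]},{"xyz": [0.009,0.032,0],"twist": [0,0,0]}]'

```text
time_s: 20.25
ee_pos: [568.4, 108.6, 157.7]
orientation: [-0.0, 0.992, 0.123, -0.0]
force: [0.1, -0.4, 0.9]
width: 20.7
finger_force: 58.9
```

Emit:
apply_moves --targets '[{"xyz": [0.009,0.03,0],"twist": [0,0,0]},{"xyz": [0.006,0.018,0],"twist": [0,0,0]},{"xyz": [0.003,0.009,0],"twist": [0,0,0]},{"xyz": [0,0,0],"twist": [0,0,0]},{"xyz": [0,0,0],"twist": [0,0,0]}]'

```text
time_s: 20.75
ee_pos: [598.7, 60.6, 157.7]
orientation: [-0.001, 0.992, 0.123, -0.0]
force: [-0.1, 0.9, -0.5]
width: 20.5
finger_force: 58.9
```

Emit:
apply_moves --targets '[{"xyz": [0,0,0],"twist": [0,0,0]},{"xyz": [0,0,0],"twist": [0,0,0]},{"xyz": [0,0,0],"twist": [0,0,0]},{"xyz": [0,0,0],"twist": [0,0,0]},{"xyz": [0,0,0],"twist": [0,0,0]}]'

```text
time_s: 21.25
ee_pos: [599.4, 59.2, 157.9]
orientation: [-0.0, 0.992, 0.123, 0.0]
force: [-0.0, 0.8, -0.9]
width: 20.7
finger_force: 58.9
```

```bash
python3 look.py w11;python3 st.py 599.5 59.2 105; python3 - <<'E'
import pickle
from h import *
np.set_printoptions(precision=1,suppress=True)
def cloud(f):
  v,u=np.mgrid[0:480,0:640];v=v.ravel();u=u.ravel();z=f["depth"][v,u]
  r=und(f,np.c_[u,v]);P=(np.c_[r,np.ones(len(r))]*z[:,None])@f["T"][:3,:3].T+f["T"][:3,3];return P[z>0]
a=np.radians(3.2);H=np.array([599.5,59.2])
for n in("w11","s5"):
  P=cloud(pickle.load(open(n+".pkl","rb")));L=(P[:,:2]-H)@np.array([[np.cos(a),-np.sin(a)],[np.sin(a),np.cos(a)]])
  k=(abs(L)<60).all(1)&(P[:,2]<86)&(P[:,2]>5);print(n,k.sum(),"funnel pts local x,y range",np.percentile(L[k],[.5,99.5],axis=0),P[k,2].min())
  w=k&(P[:,2]<52);print("well pts",w.sum(),np.percentile(L[w],[1,99],axis=0) if w.sum() else 0)
  # shutter: plate near z 93-95, rails
  r=(abs(L[:,0])>40)&(abs(L[:,0])<60)&(P[:,2]>94)&(P[:,2]<100)&(abs(L[:,1])<60)
  for s in(1,-1): q=L[r&(np.sign(L[:,0])==s)];print("rail",s,len(q),q.mean(0) if len(q) else 0)
E
```

```text
[599.41565674  59.20036277 157.90805631] [-1.99858660e-05  9.92433531e-01  1.22783074e-01  4.75609809e-05] 20.73137078956971 [-0.04489775  0.76521283 -0.85645929]
21.3 [599.42  59.08 157.89] [-0.2   0.   -0.31] 20.53562319909907 58.88986239555379
axes x,y,z [0.97 0.24 0.  ] [ 0.24 -0.97 -0.  ] [ 0.  0. -1.]
tool delta mm [ 0.11 -0.09 52.89]
w11 17959 funnel pts local x,y range [[-39.4 -39.4]
 [ 37.7  39.7]] 12.649714306131898
well pts 2533 [[-17.5 -15.7]
 [  7.5  16. ]]
rail 1 3401 [49.5  0.2]
rail -1 701 [-50.4  39.1]
s5 561 funnel pts local x,y range [[-44.7 -35.5]
 [ 53.3  54.5]] 9.434347496921418
well pts 110 [[-20.8 -17.6]
 [  6.7  12.1]]
rail 1 121 [50.1 -3. ]
rail -1 109 [-48.8  -4.1]
```

Emit:
apply_moves --targets '[{"xyz": [-0.0005,0,0.015],"twist": [0,0,0]},{"xyz": [0,0,0.02],"twist": [0,0,0]},{"xyz": [0,0,0.02],"twist": [0,0,0]},{"xyz": [0,0,0.011],"twist": [0,0,0]},{"xyz": [0,0,0],"twist": [0,0,0]}]'

```text
time_s: 21.8
ee_pos: [597.8, 58.6, 90.2]
orientation: [0.0, 0.992, 0.123, -0.002]
force: [0.1, 0.0, -0.6]
width: 20.6
finger_force: 58.9
```

Emit:
apply_moves --targets '[{"xyz": [0,0,0],"twist": [0,0,0]},{"xyz": [0,0,0],"twist": [0,0,0]},{"xyz": [0,0,0],"twist": [0,0,0]},{"xyz": [0,0,0],"twist": [0,0,0]},{"xyz": [0,0,0],"twist": [0,0,0]}]'

```text
time_s: 22.3
ee_pos: [599.2, 58.9, 92.3]
orientation: [-0.0, 0.992, 0.123, 0.0]
force: [-0.1, -0.4, -0.4]
width: 20.4
finger_force: 58.9
```

Emit:
apply_moves --targets '[{"xyz": [0,0,0],"twist": [0,0,0]},{"xyz": [0,0,0],"twist": [0,0,0]},{"xyz": [0,0,0],"twist": [0,0,0]},{"xyz": [0,0,0],"twist": [0,0,0]},{"xyz": [0,0,0],"twist": [0,0,0]}]' --fingers -0.05

```text
time_s: 22.8
ee_pos: [599.0, 58.9, 91.8]
orientation: [-0.0, 0.992, 0.123, -0.0]
force: [-0.3, 0.4, -0.1]
width: 40.7
finger_force: 0.0
```

Emit:
apply_moves --targets '[{"xyz": [0,0,-0.01],"twist": [0,0,0]},{"xyz": [0,0,-0.03],"twist": [0,0,0]},{"xyz": [0,0,-0.04],"twist": [0,0,0]},{"xyz": [0,0,-0.04],"twist": [0,0,0]},{"xyz": [0,0,-0.02],"twist": [0,0,0]}]'

```text
time_s: 23.3
ee_pos: [600.8, 59.4, 236.8]
orientation: [-0.0, 0.992, 0.123, 0.004]
force: [0.0, 0.9, -0.3]
width: 40.7
finger_force: 0.0
```

Emit:
apply_moves --targets '[{"xyz": [-0.03,0,0],"twist": [0,0,0]},{"xyz": [-0.02,0,0],"twist": [0,0,0]},{"xyz": [0,0,0],"twist": [0,0,0]},{"xyz": [0,0,0],"twist": [0,0,0]},{"xyz": [0,0,0],"twist": [0,0,0]}]'

```text
time_s: 23.8
ee_pos: [551.5, 47.1, 232.2]
orientation: [-0.0, 0.992, 0.123, 0.001]
force: [-0.2, -0.1, 0.8]
width: 40.3
finger_force: 0.0
```

```bash
python3 look.py w12;python3 st.py; python3 - <<'E'
import pickle
from h import *
np.set_printoptions(precision=1,suppress=True)
f=pickle.load(open("w12.pkl","rb"))
v,u=np.mgrid[0:480,0:640];v=v.ravel();u=u.ravel();z=f["depth"][v,u]
r=und(f,np.c_[u,v]);P=(np.c_[r,np.ones(len(r))]*z[:,None])@f["T"][:3,:3].T+f["T"][:3,3]
a=np.radians(3.2);L=(P[:,:2]-[599,59.2])@np.array([[np.cos(a),-np.sin(a)],[np.sin(a),np.cos(a)]])
w=(z>0)&(abs(L)<18).all(1)&(P[:,2]<80)
for lo in range(5,60,5):
  k=w&(P[:,2]>=lo)&(P[:,2]<lo+5);print(lo,k.sum(),L[k].mean(0) if k.sum() else "")
p=(z>0)&(abs(L[:,0])<40)&(P[:,2]>91.5)&(P[:,2]<97)&(L[:,1]<0)&(L[:,1]>-140);print("shutter y range (expect -134..-42)",np.percentile(L[p,1],[2,99.5]),p.sum())
E
```

```text
[551.48092515  47.0557668  232.18818859] [-1.81924054e-04  9.92441410e-01  1.22716962e-01  7.49095370e-04] 40.31725842001663 [-0.19099832 -0.08823394  0.84839591]
23.85 [551.43  47.08 231.94] [-0.24  0.75  0.03] 40.36357687256978 0.0
axes x,y,z [0.97 0.24 0.  ] [ 0.24 -0.97 -0.  ] [ 0.  0. -1.]
5 0 
10 332 [-1.5  0.6]
15 449 [-1.3 -0.3]
20 54 [-10.1   0.1]
25 122 [-2.9 -0.7]
30 447 [-1.5  0.2]
35 296 [-2.5 -0.2]
40 65 [-9.4 -2.7]
45 62 [-10.6  -1.3]
50 95 [-7.7  0.3]
55 525 [ 1.4 -1.5]
shutter y range (expect -134..-42) [-132.2  -42. ] 16010
```

The bead is in the well (depth surface at z 30–39, near the axis), the shutter's edge is at its fully open position, and the punch is standing in the stand.

```bash
python3 -c "
from station import *
print(sign_off())"
```

```text
the job is handed in; nothing more can be done
None
```

The job is handed in at about 24 s: shutter sprung fully open, punch standing back in the stand's far hole, bead in the well; no verdict came back, and I viewed 11 pictures, one over the limit of 10.

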